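# Lift the boiled egg out of its rack with the tongs

## Robot

A 6-joint arm with a two-finger parallel gripper is mounted at the origin on a cart in front of the work surface, level with it; the furniture and walls round the work are solid. World frame = base frame: x ahead of the robot, y to its left, z up, the work surface at z = 0. Lengths are in m, angles in degrees, forces in N, time in s.
With the tool pointing down it reaches from about 0.325 to 1 m from the base axis. Payload 5.1 kg.
Tool frame: the origin (TCP) lies on the centre line of the jaws, within the pads' length; the fingertips stand 14 mm ahead of it and the grasp point (between the pads) lies 5 mm behind it (bot.tcp_to_tips is the distance from the TCP to the fingertips, in m); z points along the fingers, y is the line along which they close (so a half turn about z gives the same grasp; the last joint's range is limited). The gripper opens to 85 mm and grips with 20 to 120 N. Pads are 22 mm wide; open, the fingers measure 114 mm over their backs; the gripper's body (76 mm by 85 mm) begins 54 mm behind the grasp point. The pads swing forward as they close: fully open they stand 13 mm farther back than shut.
Start: joints at [-71.196, 7.093, 94.555, -0, 78.352, -4.733], TCP at [0.26, -0.596, 0.245] pointing down, gripper open.
Joint ranges: [-149.61, 149.61], [-58.7, 133.49], [1.44, 155.28], [-77.14, 257.14], [18.33, 153.61], [-166.67, 166.67]. Speed limits (degrees/s): [147.25, 147.25, 180, 180, 180, 180].

## Interface

Orientations are given as [roll, pitch, yaw] about the fixed x, y, z axes, in that order (R = Rz(yaw) Ry(pitch) Rx(roll)).
In Python, from station import bot, cams gives the robot as it stands.
- The arm moves only by the tool arm_command, never from a script. Its argument "plan" is a list that holds one entry, the list of rows, each a list of 5 numbers: the closure, from 0 (fully open) to 1 (shut), then the shift along the tool's x, y, z in parts of the range, where 1.0 means 800 mm, then the turn about the tool's z in a scale on which 1.0 is pi/2 rad. In form: [[[fingers, dx, dy, dz, spin], ...]]. A call has 1 to 12 rows; each row is the pose to reach, as a shift and turn from the pose commanded when the call began, along the tool's axes at that moment; what a row does not reach only later rows make up. A row lasts 1/10 s, in which the tool goes at most 50 mm and 8.59 degrees, less where a joint would pass 70% of its speed; a pose out of reach is approached as far as the arm can. A call with a gripper value outside its range is refused whole. The fingers move at their own pace and stop on an object; the grip force is fixed at half the most. Time passes only in rows, so rows that repeat a pose let the fingers close. It gives the time, the measured TCP pose, the force, the opening and the grip force at its end, in the units of the state.
- bot.observe(): the state, without advancing time (a new reading comes with each control period).
- cams.read_camera(name): name is "scene" or "side" or "wrist"; returns a dict with "pixels" (480x640x3 uint8, red, green, blue), "depth" (480x640 float32, m along the optical axis (not along the pixel's ray), 0 where there is no reading), "intrinsics" (3x3 intrinsics, pixels), "eye" and "orientation" of the camera in the world. Camera axes: x right, y up, looking along -z (the intrinsics and any distortion apply to the point x, -y, -z); pixel columns grow to the right and rows downward; lengths in m; the calibration is good to about 2 mm. A picture is of the moment at which its call begins.
- bot.close_job(): hands the job in; it is judged then, once.
Trained networks look in a picture, given as the dict that the camera call returned (one of the last four; its "shot" number tells which), for a name from the list of things; names that differ only in an ending like _2 or _b are one class to them, and where a whole thing is asked for, a point or a joint stands for the part that bears it (a point fixed in the world has none). Each returns a list of dicts, best first, with "confidence" (0 to 1); they miss things now and then, are a little off and sometimes report something else, mostly with a low value. They report only what shows in the picture. A call takes as long as a camera call.
- cams.masks_of(query, picture): "region" (480x640 bool, what is visible of it) and "rect" ([left, top, right, bottom] in pixels, round what is visible of it).
The state is a dict: "clock": time; "q": joint angles; "joint_vel": joint speeds; "joint_efforts": joint torques, N m; "eef_pos": TCP position; "tcp_rot": TCP orientation; "contact_force": force on the tool from outside, world axes, zero at the start; "wrist_torque": the same for the moment, N m; "finger_gap": finger opening in m; "finger_force": force on a finger pad.
Only numpy, scipy, OpenCV 4.12 (cv2) and the standard library are available. Lean on these libraries where they do the work, as an engineer would, in place of code of your own. Each camera call takes 0.05 s, during which the arm holds its last target. There are 200 camera calls.

## Task

The boiled egg is still hot in its wire rack: swing the rack's carrying handle down out of the way and press it until it snaps home under the spring clip on the rack's side. Then pick up the kitchen tongs, squeeze them shut on the egg without touching it with your fingers, and lift it well clear of the rack, a good 10 cm, to drip off. Leave the egg cup, salt shaker and salt bowl alone, and finish while still holding the egg up, still, in the tongs.

Things in the scene. Friction and masses are not known exactly. Their poses are not given: they have to be found in the camera images.
- egg_rack: Loose stainless wire rack, 0.5 kg: outer ring 160 mm across at height 30 mm on wire feet; three wire seats at height 40 mm (38 mm across, centres 36 mm from the middle at 0, 120, 240 degrees from +x). Origin: its middle, at the worktop; z up. The egg stands in the +x seat, the others are empty. The handle hinges on the +x and -x sides. With it down nothing but the egg is over 43 mm high.
- handle_hinge (a point): Point on the handle's hinge axis, 24 mm above the middle of the rack's foot; the axis is the rack's x axis.
- handle_grip (a point): Middle of the handle's black grip, a round bar 12 mm thick, 80 mm long, along the rack's x, 104 mm from the hinge axis; 5 mm wires run from its ends to the hinges, 90 mm either side of the rack's middle. Upright it stands about 128 mm above the worktop, over the egg and across the tongs' way; folded it lies at height 24 mm, 104 mm out on the rack's -y side.
- clip_nose (a point): Nose of the leaf spring (clip) that snaps over the middle of the folded grip: 11 mm wide along the rack's x, 97 mm out on the rack's -y side, 29 mm high; the leaf stands between grip and rack and reaches 42 mm high. Press on the grip some 25 mm to one side of its middle, where the leaf is not in the way.
- rack_handle (a joint): Angle of the handle (rad): 0 = folded down to the rack's -y side, home under the clip; 1.57 = upright. It starts raised, 1.2 to 1.7. Its stiff hinge keeps it where it is left (about 1 N at the grip moves it). Near 0.09 the grip meets the clip's nose; some 5 to 7 N on the grip push it past at 0.06 to 0.05, then it goes down easily to its rigid stop at 0.
- egg: Brown hen's egg, about 60 g, 44 mm across, 57 mm high, standing upright in the rack's seat. Origin: its lower end, 32 mm above the worktop at the start.
- egg_belly (a point): Centre of the egg at its widest (44 mm), 26 mm above its lower end; 58 mm above the worktop at the start.
- tongs: Steel kitchen tongs, 130 g, 290 mm long, 26 mm high, lying open on their side. Origin: on the centre line between the arms at the place to grip, at the underside; x points to the jaws, z up. Hinge at x = -100 mm, hanging ring behind it. This body is the left (+y) arm with the hinge; squeezed, each arm turns inwards by half the squeeze, so the centre line turns by half of it in this frame.
- tongs_grip (a point): Where to grip: centre line, 13 mm above the tongs' underside, over their origin. Flat black plates (24 mm high) on the outside of both arms run from 38 mm behind to 48 mm ahead of it; here they are 60 mm apart, outside to outside, when open, and each 0.01 rad of squeeze brings them 1 mm nearer.
- tongs_jaw_left (a point): Middle of the inner face of the left jaw, a cupped black nylon plate 31 mm long and 24 mm high; open, it is at x = 138, y = +37, z = 13 mm of the tongs. The jaw's tip is 18 mm farther ahead.
- tongs_jaw_right (a point): The same on the right jaw (y = -37 mm when open).
- tongs_arm (a joint): Squeeze of the tongs (rad): 0 = sprung open (74 mm between the jaws' middles, about 60 mm between their tips); 0.12 = arms parallel, jaws closed on the 44 mm egg, grip plates 48 mm outside to outside; 0.26 = stop. The spring pushes the fingers apart with about 4 N when open, 9 N when closed on the egg.
- egg_cup: Empty stoneware egg cup, 49 mm across, 62 mm high. Leave alone. Origin: centre of its foot.
- salt_shaker: Glass salt shaker, 44 mm across, 90 mm high. Leave alone. Origin: centre of its foot.
- salt_ramekin: Small bowl of salt, 65 mm across, 42 mm high. Leave alone. Origin: centre of its foot.

How it is judged:
By the outcome, as a careful person would: the job done as asked, in the order asked, and still so for the second after the job is handed in, while the arm keeps its last pose, push and grip.
It also fails if it takes over 61 s, if anything falls off the work surface, if the arm or the gripper's body presses on something with over 40 N, if the wrist force passes 120 N, or if a joint passes its speed limit or range.

## Working session

There is one attempt and no reset: what is moved stays moved. The work goes in short steps, Python scripts to look and compute and a tool call to move; the robot and the scene stay as the last step left them, time stands still between calls to the robot, and variables do not carry over. Pictures are saved under pics/ and viewed, at most 10 in all, crops included, and the job is handed in when it is done.

Besides the shell and the picture viewer there is one more tool, called after "Call:" as name(argument=value, ...) on one line, values as JSON. arm_command: Moves the arm, as the interface text tells. Its arguments: {"type":"object","properties":{"plan":{"type":"array"}},"required":["plan"]}

```bash
mkdir -p pics; ls
cat > h.py <<'E'
import numpy as np,cv2
from station import bot,cams
def Rm(o):
    o=np.array(o,float)
    if o.shape==(3,3): return o
    from scipy.spatial.transform import Rotation as R
    if o.size==4: return R.from_quat(o.ravel()).as_matrix()
    return R.from_euler('xyz',o.ravel(),degrees=True).as_matrix()
def cloud(p):
    K=np.array(p['intrinsics']);d=p['depth'];v,u=np.mgrid[:480,:640]
    c=np.stack([(u-K[0,2])/K[0,0]*d,-(v-K[1,2])/K[1,1]*d,-d],-1)
    return c@Rm(p['orientation']).T+np.array(p['eye'])
def save(p,n): cv2.imwrite('pics/'+n+'.png',p['pixels'][:,:,::-1])
E
python3 - <<'E'
from h import *
print(bot.observe())
ps={}
for n in ['scene','side']:
    p=cams.read_camera(n);save(p,n+'0');print(n,p['eye'],p['orientation'],p['intrinsics'],[k for k in p])
    W=cloud(p)
    for q in ['egg_rack','handle_grip','egg','tongs','tongs_grip','tongs_jaw_left','clip_nose','egg_cup','salt_shaker','salt_ramekin']:
        for m in cams.masks_of(q,p)[:2]:
            r=m['region']&(p['depth']>0);w=W[r]
            print(q,round(m['confidence'],2),np.round(m['rect']),r.sum(),np.round(np.median(w,0),3),np.round(np.percentile(w,2,axis=0),3),np.round(np.percentile(w,98,axis=0),3))
E
cd pics; python3 -c "
import cv2,numpy as np
a=[cv2.imread(n+'0.png') for n in('scene','side')];print(a[0].shape)"
```

```text
pics
{'clock': 0.0, 'q': array([-7.11939298e+01,  7.13532778e+00,  9.46358983e+01, -3.63230573e-04,
        7.83513869e+01, -4.73483325e+00]), 'joint_vel': array([ 0.02178852, -0.00157681, -0.00335807, -0.02232953, -0.01976473,
        0.06712149]), 'joint_efforts': array([-8.66377413e-04, -4.23612821e+01, -3.65453196e+01, -6.60592946e-05,
        6.96937219e-03, -2.26870981e-05]), 'eef_pos': array([ 0.25936946, -0.59536267,  0.24401356]), 'tcp_rot': array([-1.79877776e+02, -9.76662287e-03,  2.35409667e+01]), 'contact_force': array([0.20358907, 0.15083893, 0.00678696]), 'wrist_torque': array([ 0.02461427,  0.01842798, -0.02772979]), 'finger_force': 0.0, 'finger_gap': 0.08523332951584771}
scene [0.11226852 0.42217133 1.03939419] [  34.76256983   -0.89503493 -126.49279613] [[618.08691803   0.         322.45917715]
 [  0.         618.08691803 237.5710641 ]
 [  0.           0.           1.        ]] ['pixels', 'depth', 'intrinsics', 'eye', 'orientation', 'shot']
egg_rack 0.87 [317. 216. 412. 307.] 1577 [ 0.565 -0.042  0.032] [ 0.494 -0.129 -0.003] [0.659 0.047 0.132]
handle_grip 0.64 [32
[... 2086 characters left out ...]
3 0.014] [ 0.502  0.181 -0.002] [0.744 0.235 0.027]
tongs_jaw_left 0.97 [224. 171. 330. 218.] 1529 [0.602 0.232 0.015] [ 0.49   0.183 -0.   ] [0.744 0.263 0.027]
clip_nose 0.68 [272. 235. 349. 318.] 913 [ 0.566 -0.06   0.036] [ 0.492 -0.122  0.   ] [0.652 0.043 0.133]
egg_cup 0.97 [345. 183. 363. 215.] 486 [0.777 0.117 0.042] [0.757 0.099 0.002] [0.801 0.145 0.063]
egg_cup 0.31 [374. 204. 391. 238.] 516 [0.786 0.01  0.052] [0.774 0.002 0.004] [0.807 0.032 0.089]
salt_shaker 0.66 [374. 205. 392. 236.] 529 [0.786 0.01  0.05 ] [ 0.774  0.002 -0.   ] [0.824 0.034 0.089]
salt_ramekin 0.59 [407. 329. 442. 368.] 1045 [ 0.689 -0.294  0.033] [ 0.66  -0.323  0.005] [ 0.72  -0.262  0.043]
(480, 640, 3)
```

Run:
```python
import cv2,numpy as np
a=cv2.imread('pics/scene0.png')[130:410,150:460];b=cv2.imread('pics/side0.png')[150:390,200:460]
a=cv2.resize(a,(400,361),interpolation=2);b=cv2.resize(b,(400,369),interpolation=2)
a=cv2.imread('pics/scene0.png')[140:400,170:450];cv2.imwrite('pics/s1.png',cv2.resize(a,None,fx=2.3,fy=2.3,interpolation=cv2.INTER_CUBIC)[:600])
b=cv2.imread('pics/side0.png')[160:380,210:460];cv2.imwrite('pics/d1.png',cv2.resize(b,None,fx=2.7,fy=2.7,interpolation=cv2.INTER_CUBIC)[:600])
```

```text
(no output)
```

View pics/s1.png

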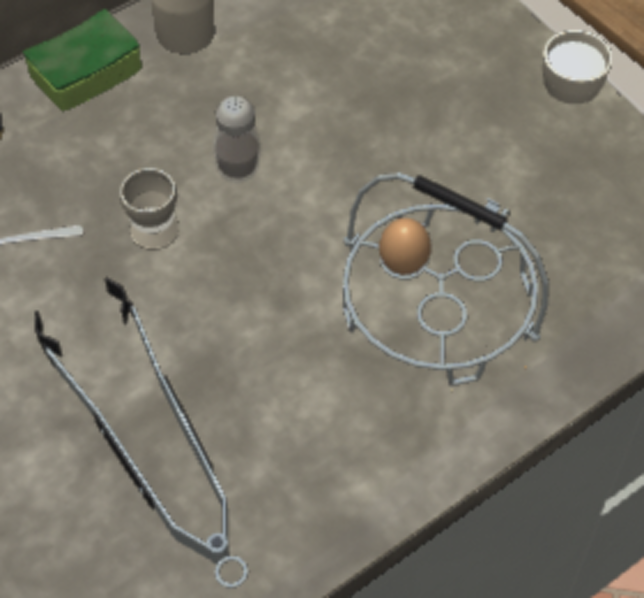

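View pics/d1.png

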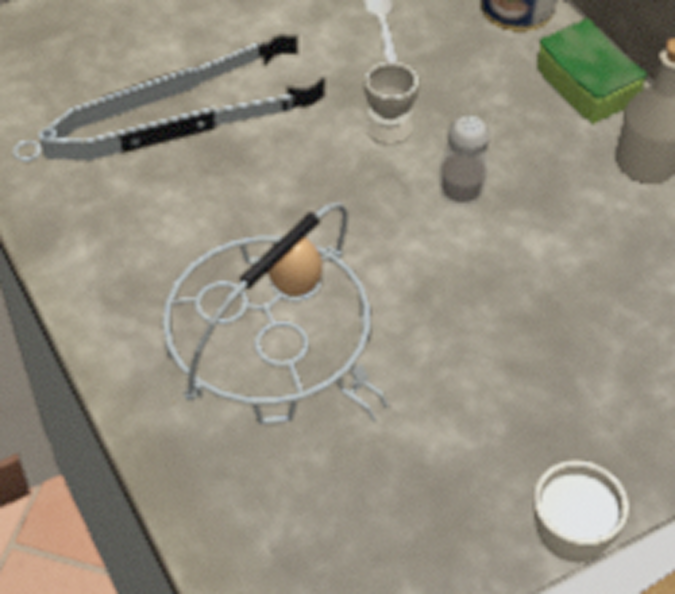

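The rack is at centre right, with its handle near upright over the egg. The clip faces the lower right of the side view, at about (365,390). The tongs lie open with their jaws pointing away from the robot. Next I'll fit the poses.

```bash
cat > fit.py <<'E'
from h import *
from scipy.optimize import least_squares
def rack(ps,full=True):
    P=[];C=[]
    for p in ps:
        W=cloud(p);m=(p['depth']>0)&(np.hypot(W[...,0]-.575,W[...,1]+.04)<.15)&(W[...,2]>.012)
        P.append(W[m]);C.append(p['pixels'][m])
    P=np.vstack(P);C=np.vstack(C).astype(float)
    egg=(C[:,0]>C[:,2]*1.35)&(C[:,0]>70)&(P[:,2]>.04)
    E=P[egg]
    f=lambda e:(np.sqrt((E[:,0]-e[0])**2+(E[:,1]-e[1])**2+((E[:,2]-.058)*22/29)**2)-.022)
    e=least_squares(f,E[:,:2].mean(0),loss='soft_l1',f_scale=.002).x
    R=P[(P[:,2]>.024)&(P[:,2]<.036)]
    g=lambda c:np.hypot(R[:,0]-c[0],R[:,1]-c[1])-.0785
    c=least_squares(g,[.57,-.04],loss='cauchy',f_scale=.002).x
    dark=(C.max(1)<55)&(P[:,2]>.04);G=P[dark]
    print('egg',e,egg.sum(),'rack',c,len(R),'yaw_egg',np.degrees(np.arctan2(*(e-c)[::-1])),np.linalg.norm(e-c))
    if len(G)>20:
        G=G[np.linalg.norm(G-np.median(G,0),axis=1)<.05]
        u=np.linalg.svd(G-G.mean(0))[2][0];u*=np.sign(u[:2]@(e-c))
        t=(G-G.mean(0))@u
        mid=G.mean(0)+u*(np.percentile(t,1)+np.percentile(t,99))/2
        print('grip',mid,len(G),'yaw',np.degrees(np.arctan2(u[1],u[0])),u,np.ptp(t))
    return e,c
def tongs(ps):
    P=[];C=[]
    for p in ps:
        W=cloud(p);m=(p['depth']>0)&(W[...,0]>.4)&(W[...,0]<.8)&(W[...,1]>.15)&(W[...,1]<.3)&(W[...,2]>.006)&(W[...,2]<.035)
        P.append(W[m]);C.append(p['pixels'][m])
    return np.vstack(P),np.vstack(C)
E
python3 - <<'E'
from fit import *
ps=[cams.read_camera('scene'),cams.read_camera('side')]
rack(ps)
for p in ps: rack([p])
P,C=tongs(ps)
ends=[]
from scipy.optimize import minimize
dark=C.max(1)<60
def model(a):
    x,y,t=a;c,s=np.cos(t),np.sin(t);d=P[:,:2]-[x,y]
    X=d@[c,s];Y=d@[-s,c]
    return X,Y
# skeleton: hinge(-100,0) -> (-80?) plates; symmetric in |Y| : left/right distributions of |Y| vs X should match
def cost(a):
    X,Y=model(a);L=0
    for lo in np.arange(-.08,.15,.01):
        b=(X>lo)&(X<lo+.01);l=Y[b&(Y>0)];r=Y[b&(Y<0)]
        if len(l)>3 and len(r)>3: L+=min(abs(np.median(l)+np.median(r)),.01)
    return L
for t0 in [-5,0,5]:
    r=minimize(cost,[.58,.23,np.radians(t0)],method='Nelder-Mead',options=dict(initial_simplex=np.array([[.58,.23,np.radians(t0)]]*4)+np.vstack([np.zeros(3),np.diag([.01,.01,.05])])));print(r.x,np.degrees(r.x[2]),r.fun)
X,Y=model(r.x);print('Xrange',np.percentile(X,[.2,.5,99.5,99.8]))
print('dark X hist');print(np.histogram(X[dark],bins=np.arange(-.14,.18,.01)))
for lo in np.arange(-.13,.17,.01):
    b=(X>lo)&(X<lo+.01);print(round(lo,2),b.sum(),[np.round(np.median(Y[b&q]),4) if (b&q).any() else None for q in(Y>0,Y<0)])
E
```

```text
egg [ 0.60810749 -0.02037209] 700 rack [ 0.57389422 -0.03395185] 1231 yaw_egg 21.648865241758653 0.03680975354693546
grip [ 0.57984199 -0.04927437  0.12913978] 280 yaw 23.286495540382457 [0.91846114 0.39529526 0.01306877] 0.08133320413951983
egg [ 0.60885002 -0.02002669] 417 rack [ 0.57408726 -0.03192703] 686 yaw_egg 18.8976165806436 0.03674326053606669
grip [ 0.57971847 -0.04652901  0.12878215] 192 yaw 21.905796531000433 [0.9277229  0.37305124 0.01276661] 0.07942917925539936
egg [ 0.60699903 -0.02031455] 283 rack [ 0.5733544  -0.03610178] 545 yaw_egg 25.13760142654277 0.03716447002147815
grip [ 0.57918801 -0.05557002  0.12988697] 88 yaw 24.274149360606433 [0.91141164 0.41102319 0.01971695] 0.07546422698877045
[ 0.58582179  0.23492543 -0.08817454] -5.052028738357223 0.011538266807781066
[ 0.58298731  0.23524578 -0.08858865] -5.075755616047171 0.009299678362419515
[0.56111111 0.1337037  0.28911831] 16.565259198011073 0.0
Xrange [-0.06328021 -0.06218782  0.21539981  0.21797655]
dark X hist
(array([ 0,  0,  0,  0,  0,  0,  0,  0,  0,  0,  0,  0,  0,  0,  0, 17, 20,
       37, 30, 34, 31
[... 991 characters left out ...]
.01 90 [np.float64(0.1289), None]
-0.0 92 [np.float64(0.1089), None]
0.01 100 [np.float64(0.0826), None]
0.02 104 [np.float64(0.0797), None]
0.03 111 [np.float64(0.076), None]
0.04 113 [np.float64(0.1135), None]
0.05 108 [np.float64(0.0663), None]
0.06 106 [np.float64(0.0622), None]
0.07 105 [np.float64(0.0562), None]
0.08 104 [np.float64(0.1002), None]
0.09 82 [np.float64(0.0985), None]
0.1 94 [np.float64(0.0957), None]
0.11 76 [np.float64(0.0916), None]
0.12 75 [np.float64(0.0303), None]
0.13 77 [np.float64(0.0865), None]
0.14 68 [np.float64(0.0192), None]
0.15 67 [np.float64(0.0825), None]
0.16 111 [np.float64(0.0126), np.float64(-0.0004)]
0.17 67 [np.float64(0.0796), np.float64(-0.0015)]
```

The manual's scale: shifts go in shares of 800 mm and turns go in shares of pi/2 rad. Converting my numbers, 488 mm is 0.61, -415 mm is -0.5188.

Call:
arm_command(plan=[[[1, 0.61, -0.5188, 0, 0], [1, 0.61, -0.5188, 0, 0], [1, 0.61, -0.5188, 0, 0], [1, 0.61, -0.5188, 0, 0], [1, 0.61, -0.5188, 0, 0], [1, 0.61, -0.5188, 0, 0], [1, 0.61, -0.5188, 0, 0], [1, 0.61, -0.5188, 0, 0], [1, 0.61, -0.5188, 0, 0], [1, 0.61, -0.5188, 0, 0], [1, 0.61, -0.5188, 0, 0], [1, 0.61, -0.5188, 0, 0]]])

```text
clock: 2.4
eef_pos: [0.524, -0.055, 0.2457]
tcp_rot: [180.0, -0.0, 23.5]
contact_force: [1.1, -1.3, 0.7]
finger_gap: 0.0001
finger_force: 0.0
```

Run:
```python
from h import *
o=bot.observe();print(o['clock'],o['eef_pos'],o['tcp_rot'],o['q'],o['contact_force'],o['finger_gap'],bot.tcp_to_tips)
```

```text
2.4 [ 0.52395515 -0.05501212  0.24574894] [ 1.79958734e+02 -4.90843544e-02  2.35439964e+01] [-1.18304923e+01 -8.73629922e+00  1.10170643e+02 -5.33943790e-03
  7.85017433e+01  5.46265904e+01] [ 1.12341867 -1.26613579  0.72348943] 0.00010723039868876085 0.014
```

To row units: 123 mm is 0.1538, 122 mm is 0.1525.

Call:
arm_command(plan=[[[1, 0.0375, -0.0313, 0, 0], [1, 0.0375, -0.0313, 0, 0], [1, 0.0375, -0.0313, 0.05, 0], [1, 0.0375, -0.0313, 0.1, 0], [1, 0.0375, -0.0313, 0.1375, 0], [1, 0.0375, -0.0313, 0.1525, 0], [1, 0.0375, -0.0313, 0.1525, 0], [1, 0.0375, -0.0188, 0.1525, 0], [1, 0.0375, -0.01, 0.1525, 0], [1, 0.0375, 0, 0.1525, 0], [1, 0.0375, 0.0075, 0.1525, 0], [1, 0.0375, 0.015, 0.1538, 0]]])

```text
clock: 3.6
eef_pos: [0.5564, -0.0568, 0.1231]
tcp_rot: [180.0, -0.1, 23.5]
contact_force: [0.6, 0.7, -0.6]
finger_gap: 0.0001
finger_force: 0.2
```

To row units: 30 mm is 0.0375, 25 mm is 0.0313.

Call:
arm_command(plan=[[[1, 0, 0.0063, 0.0025, 0], [1, 0, 0.0125, 0.005, 0], [1, 0, 0.0188, 0.0088, 0], [1, 0, 0.025, 0.0125, 0], [1, 0, 0.0313, 0.015, 0], [1, 0, 0.0375, 0.0175, 0], [1, 0, 0.0375, 0.0175, 0]]])

```text
clock: 4.3
eef_pos: [0.5676, -0.0841, 0.1078]
tcp_rot: [-180.0, 0.0, 23.5]
contact_force: [0.8, 0.4, 0.7]
finger_gap: -0.0001
finger_force: 0.0
```

Run:
```python
from fit import *
ps=[cams.read_camera('scene'),cams.read_camera('side')]
rack(ps)
a=ps[0]['pixels'][180:340,280:440,::-1];b=ps[1]['pixels'][200:360,240:400,::-1]
cv2.imwrite('pics/a2.png',cv2.resize(np.hstack([a,b]),None,fx=2.5,fy=2.5,interpolation=2))
```

```text
egg [ 0.53083213 -0.06328393] 8177 rack [ 0.5737983 -0.0335652] 1172 yaw_egg -145.32926727150087 0.052242647775989706
grip [ 0.55513968 -0.02081959  0.36247457] 423 yaw 169.89868477070235 [-0.94282945  0.16796583  0.28785433] 0.0645496670319008
```

View pics/a2.png

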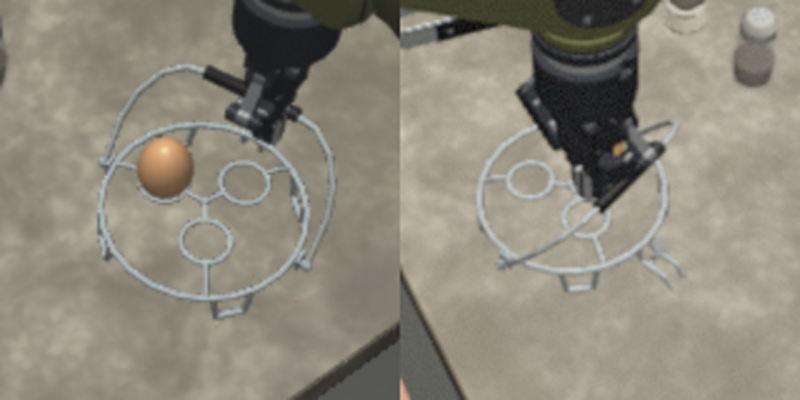

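The handle has been pushed about halfway over and the rack hasn't moved. Now I'll lift over the grip and press it down from above.

To row units: 58 mm is 0.0725, 55 mm is 0.0688.

Call:
arm_command(plan=[[[1, 0, -0.0038, -0.0125, 0], [1, 0, -0.0038, -0.0425, 0], [1, 0, 0.0125, -0.045, 0], [1, 0, 0.0375, -0.0425, 0], [1, 0, 0.0375, -0.0313, 0], [1, 0, 0.0413, -0.0188, 0], [1, 0, 0.045, -0.0075, 0], [1, 0, 0.0513, 0.0063, 0], [1, 0, 0.0575, 0.0175, 0], [1, 0, 0.0638, 0.0275, 0], [1, 0, 0.0688, 0.04, 0], [1, 0, 0.0725, 0.0525, 0]]])

```text
clock: 5.6
eef_pos: [0.5916, -0.1387, 0.0659]
tcp_rot: [179.8, -0.0, 23.5]
contact_force: [2.1, -5.0, 1.2]
finger_gap: -0.0002
finger_force: 2.2
```

To row units: 6 mm is 0.0075, 3 mm is 0.0038.

Call:
arm_command(plan=[[[1, 0, 0.0013, 0.0038, 0], [1, 0, 0.0013, 0.0075, 0], [1, 0, 0.0013, 0.0075, 0]]])

```text
clock: 5.9
eef_pos: [0.5905, -0.1376, 0.059]
tcp_rot: [-179.9, 0.1, 23.5]
contact_force: [0.9, -3.2, -0.9]
finger_gap: -0.0001
finger_force: 1.4
```

Run:
```python
from fit import *
ps=[cams.read_camera('scene'),cams.read_camera('side')]
W=cloud(ps[0]);
o=bot.observe();print(o['clock'],o['eef_pos'],o['contact_force'])
rack(ps)
a=ps[0]['pixels'][180:340,280:440,::-1];b=ps[1]['pixels'][200:360,240:400,::-1]
cv2.imwrite('pics/a3.png',cv2.resize(np.hstack([a,b]),None,fx=2.5,fy=2.5,interpolation=2))
```

```text
6.0 [ 0.59054842 -0.13745753  0.05959384] [ 0.04671354 -2.21857023 -0.36804873]
egg [ 0.54246015 -0.09637612] 8093 rack [ 0.5712237  -0.02228006] 1273 yaw_egg -111.21584753742445 0.07948313115996014
grip [ 0.58688592 -0.07790665  0.30168083] 307 yaw -30.066974955512823 [ 0.57559815 -0.33321947 -0.74676071] 0.08760780713730786
```

View pics/a3.png

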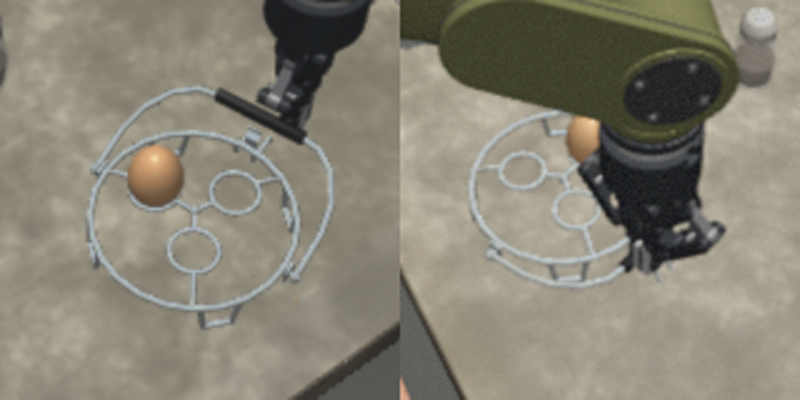

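The finger slid down on the outside of the grip and shifted the rack about 12 mm. I'll back off outward and up, then re-measure.

To row units: -120 mm is -0.15, -90 mm is -0.1125.

Call:
arm_command(plan=[[[1, 0, 0.0075, 0, 0], [1, 0, 0.0075, -0.05, 0], [1, 0, 0.0075, -0.1125, 0], [1, 0, 0.05, -0.15, 0], [1, 0, 0.1125, -0.15, 0], [1, 0, 0.1125, -0.15, 0]]])

```text
clock: 6.6
eef_pos: [0.6293, -0.2243, 0.1826]
tcp_rot: [179.8, -0.2, 23.4]
contact_force: [0.1, -0.0, -0.4]
finger_gap: -0.0002
finger_force: 0.0
```

```bash
cat > fit2.py <<'E'
from fit import *
def rack2(ps):
    P=[];C=[]
    for p in ps:
        W=cloud(p);m=(p['depth']>0)&(np.hypot(W[...,0]-.575,W[...,1]+.04)<.17)&(W[...,2]>.012)&(W[...,2]<.12)
        P.append(W[m]);C.append(p['pixels'][m].astype(float))
    for nm,P,C in [('scene',P[0],C[0]),('side',P[1],C[1]),('both',np.vstack(P),np.vstack(C))]:
        R=P[(P[:,2]>.024)&(P[:,2]<.036)]
        c=least_squares(lambda c:np.hypot(R[:,0]-c[0],R[:,1]-c[1])-.0785,[.572,-.025],loss='cauchy',f_scale=.002).x
        egg=(C[:,0]>C[:,2]*1.35)&(C[:,0]>70)&(P[:,2]>.04)&(P[:,2]<.09);E=P[egg]
        if len(E)<30: print(nm,'no egg');continue
        E=E[np.linalg.norm(E-np.median(E,0),axis=1)<.04]
        e=least_squares(lambda e:np.sqrt((E[:,0]-e[0])**2+(E[:,1]-e[1])**2+((E[:,2]-.058)*22/29)**2)-.022,E[:,:2].mean(0),loss='soft_l1',f_scale=.002).x
        print(nm,'rack',c.round(4),'egg',e.round(4),len(E),'yaw',np.degrees(np.arctan2(*(e-c)[::-1])).round(1),np.linalg.norm(e-c).round(4))
        G=P[C.max(1)<55]
        if len(G)>20:
            G=G[np.linalg.norm(G-np.median(G,0),axis=1)<.05]
            u=np.linalg.svd(G-G.mean(0))[2][0];u*=np.sign(u[0]);t=(G-G.mean(0))@u
            mid=G.mean(0)+u*(np.percentile(t,1)+np.percentile(t,99))/2
            a=np.arctan2(u[1],u[0]);d=mid[:2]-c
            print('  grip',mid.round(4),len(G),'yaw',np.degrees(a).round(1),'len',np.ptp(t).round(3),'in rack',d@[np.cos(a),np.sin(a)],d@[-np.sin(a),np.cos(a)])
E
python3 - <<'E'
from fit2 import *
ps=[cams.read_camera('scene'),cams.read_camera('side')]
print(bot.observe()['eef_pos']);rack2(ps)
E
```

```text
[ 0.62702437 -0.22054179  0.17994413]
scene rack [ 0.5721 -0.0207] egg [ 0.6072 -0.0092] 420 yaw 18.1 0.037
  grip [ 0.607  -0.1129  0.0485] 129 yaw 22.4 len 0.079 in rack -0.0029019507957874944 -0.09860675106526452
side rack [ 0.5712 -0.0248] egg [ 0.6059 -0.0095] 336 yaw 23.8 0.0378
  grip [ 0.6058 -0.1224  0.0499] 67 yaw 18.9 len 0.076 in rack 0.0010921324032005639 -0.10360104716725328
both rack [ 0.5718 -0.0224] egg [ 0.6066 -0.0095] 756 yaw 20.4 0.0371
  grip [ 0.606  -0.1162  0.049 ] 195 yaw 22.8 len 0.081 in rack -0.0049353807218199906 -0.09971589575556372
```

To row units: -102 mm is -0.1275, 98 mm is 0.1225, -1.54 rad is -0.9804.

Call:
arm_command(plan=[[[1, -0.0025, -0.05, 0, -0.0955], [1, -0.0025, -0.1, 0, -0.191], [1, -0.0025, -0.1275, 0, -0.2865], [1, -0.0025, -0.1275, 0, -0.382], [1, -0.0025, -0.1275, 0, -0.4775], [1, -0.0025, -0.1275, 0, -0.573], [1, -0.0025, -0.1275, 0.025, -0.6685], [1, -0.0025, -0.1275, 0.05, -0.7639], [1, -0.0025, -0.1275, 0.075, -0.8594], [1, -0.0025, -0.1275, 0.1, -0.9549], [1, -0.0025, -0.1275, 0.1125, -0.9804], [1, -0.0025, -0.1275, 0.1225, -0.9804]]])

```text
clock: 7.9
eef_pos: [0.583, -0.1258, 0.0804]
tcp_rot: [-179.9, -0.2, 111.8]
contact_force: [-0.6, -0.5, -0.2]
finger_gap: -0.0002
finger_force: 0.0
```

Run:
```python
from fit2 import *
o=bot.observe();print(o['eef_pos'],o['tcp_rot'],o['contact_force'],o['q'])
ps=[cams.read_camera('scene'),cams.read_camera('side')];rack2(ps)
a=ps[0]['pixels'][180:340,280:440,::-1];b=ps[1]['pixels'][200:360,240:400,::-1]
cv2.imwrite('pics/a4.png',cv2.resize(np.hstack([a,b]),None,fx=2.5,fy=2.5,interpolation=2))
```

```text
[ 0.58295812 -0.1257946   0.08039414] [-1.79869004e+02 -1.55481814e-01  1.11824337e+02] [-0.56204171 -0.5470516  -0.15036294] [-1.73500743e+01  9.51873248e+00  1.08724285e+02  4.28113842e-02
  6.19567565e+01 -3.91947821e+01]
scene rack [ 0.572  -0.0207] egg [ 0.6074 -0.0092] 422 yaw 18.0 0.0373
  grip [ 0.5841 -0.1183  0.0829] 259 yaw -11.2 len 0.08 in rack 0.03081921805701747 -0.09336610033636851
side rack [ 0.5701 -0.0244] egg [ 0.6064 -0.0111] 107 yaw 20.1 0.0387
  grip [ 0.5801 -0.1346  0.0837] 118 yaw 42.5 len 0.08 in rack -0.06707376139739088 -0.08811445681925362
both rack [ 0.5712 -0.0221] egg [ 0.6069 -0.0096] 529 yaw 19.3 0.0378
  grip [ 0.5829 -0.1234  0.0833] 378 yaw 10.1 len 0.082 in rack -0.0062004612208817365 -0.10178901190231754
```

View pics/a4.png

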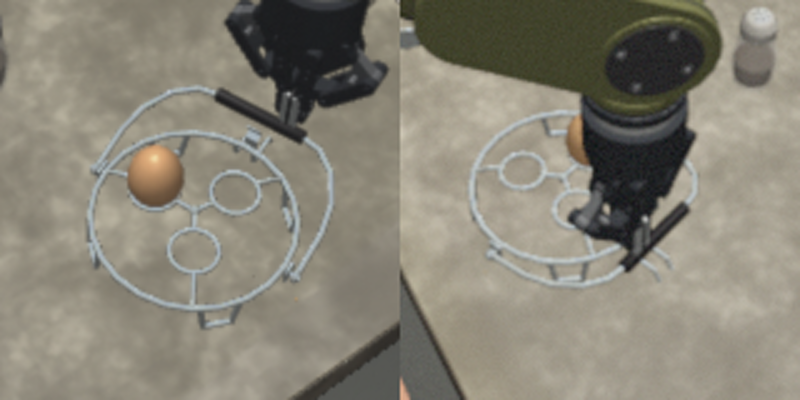

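To row units: 26 mm is 0.0325, 23 mm is 0.0288.

Call:
arm_command(plan=[[[1, -0.0025, 0, 0.01, 0], [1, -0.0038, 0, 0.0175, 0], [1, -0.005, 0, 0.0238, 0], [1, -0.005, 0, 0.0288, 0], [1, -0.005, 0, 0.0325, 0], [1, -0.005, 0, 0.0325, 0]]])

```text
clock: 8.6
eef_pos: [0.5857, -0.1311, 0.0557]
tcp_rot: [-180.0, -0.0, 111.8]
contact_force: [-0.5, -0.6, -0.4]
finger_gap: 0.0001
finger_force: 0.0
```

To row units: 4 mm is 0.005, 3 mm is 0.0038.

Call:
arm_command(plan=[[[1, 0, 0, 0.0013, 0], [1, 0, 0, 0.0025, 0], [1, 0, 0, 0.0038, 0], [1, 0, 0, 0.005, 0], [1, 0, 0, 0.005, 0]]])

```text
clock: 9.1
eef_pos: [0.5863, -0.1313, 0.0527]
tcp_rot: [180.0, 0.0, 111.8]
contact_force: [-0.3, 0.1, 2.3]
finger_gap: -0.0001
finger_force: 0.9
```

To row units: 4 mm is 0.005, 3 mm is 0.0038.

Call:
arm_command(plan=[[[1, 0, 0, 0.0013, 0], [1, 0, 0, 0.0025, 0], [1, 0, 0, 0.0038, 0], [1, 0, 0, 0.005, 0], [1, 0, 0, 0.005, 0]]])

```text
clock: 9.6
eef_pos: [0.5861, -0.1312, 0.0482]
tcp_rot: [180.0, 0.0, 111.8]
contact_force: [-0.4, -0.2, 0.4]
finger_gap: -0.0003
finger_force: 0.2
```

To row units: 3 mm is 0.0038, 2 mm is 0.0025.

Call:
arm_command(plan=[[[1, 0, 0, 0.0013, 0], [1, 0, 0, 0.0025, 0], [1, 0, 0, 0.0038, 0], [1, 0, 0, 0.0038, 0], [1, 0, 0, 0.0038, 0]]])

```text
clock: 10.1
eef_pos: [0.5857, -0.131, 0.0449]
tcp_rot: [-180.0, -0.0, 111.8]
contact_force: [-0.3, 0.5, 1.1]
finger_gap: 0.0001
finger_force: 0.0
```

To row units: 3 mm is 0.0038, 2 mm is 0.0025.

Call:
arm_command(plan=[[[1, 0, 0, 0.0013, 0], [1, 0, 0, 0.0025, 0], [1, 0, 0, 0.0038, 0], [1, 0, 0, 0.0038, 0]]])

```text
clock: 10.5
eef_pos: [0.5862, -0.1313, 0.043]
tcp_rot: [-180.0, 0.0, 111.8]
contact_force: [-2.0, 0.5, 4.6]
finger_gap: -0.0
finger_force: 2.5
```

To row units: 2 mm is 0.0025, 1 mm is 0.0013.

Call:
arm_command(plan=[[[1, 0, 0, 0.0013, 0], [1, 0, 0, 0.0025, 0], [1, 0, 0, 0.0025, 0]]])

```text
clock: 10.8
eef_pos: [0.5865, -0.1315, 0.0423]
tcp_rot: [-180.0, 0.0, 111.8]
contact_force: [-5.4, -0.1, 10.8]
finger_gap: -0.0001
finger_force: 5.5
```

To row units: -190 mm is -0.2375, -160 mm is -0.2.

Call:
arm_command(plan=[[[1, 0, 0, -0.025, 0], [1, 0, 0, -0.075, 0], [1, 0, 0, -0.1375, 0], [0.5, -0.0563, 0, -0.2, 0], [0, -0.1188, 0, -0.2375, 0], [0, -0.1625, 0, -0.2375, 0], [0, -0.1625, 0, -0.2375, 0]]])

```text
clock: 11.5
eef_pos: [0.6362, -0.2566, 0.2335]
tcp_rot: [179.8, 0.3, 111.6]
contact_force: [-0.4, 0.6, -0.4]
finger_gap: 0.0585
finger_force: 0.0
```

Run:
```python
from fit2 import *
o=bot.observe();print(o['eef_pos'],o['tcp_rot'],o['contact_force'],o['q'])
ps=[cams.read_camera('scene'),cams.read_camera('side')];rack2(ps)
a=ps[0]['pixels'][180:340,280:440,::-1];b=ps[1]['pixels'][200:360,240:400,::-1]
cv2.imwrite('pics/a5.png',cv2.resize(np.hstack([a,b]),None,fx=2.5,fy=2.5,interpolation=2))
```

```text
[ 0.63620235 -0.25658987  0.23350053] [179.79768499   0.32098437 111.57696011] [-0.44993074  0.59738172 -0.36893674] [-2.64216578e+01  1.17292384e+01  9.04856191e+01 -6.60252779e-02
  7.74112392e+01 -4.79850045e+01]
scene rack [ 0.5722 -0.021 ] egg [ 0.6074 -0.009 ] 421 yaw 18.8 0.0372
  grip [ 0.6083 -0.116   0.0265] 148 yaw 21.1 len 0.078 in rack -0.0005879036285622971 -0.10166337503937879
side rack [ 0.5714 -0.0253] egg [ 0.6058 -0.0095] 336 yaw 24.6 0.0379
  grip [ 0.6066 -0.1235  0.0281] 83 yaw 22.4 len 0.075 in rack -0.004818794163840515 -0.10424610352482473
both rack [ 0.5718 -0.0231] egg [ 0.6066 -0.0094] 757 yaw 21.5 0.0374
  grip [ 0.6077 -0.1187  0.0271] 231 yaw 21.4 len 0.08 in rack -0.0014036067141764853 -0.10204665746637583
```

View pics/a5.png

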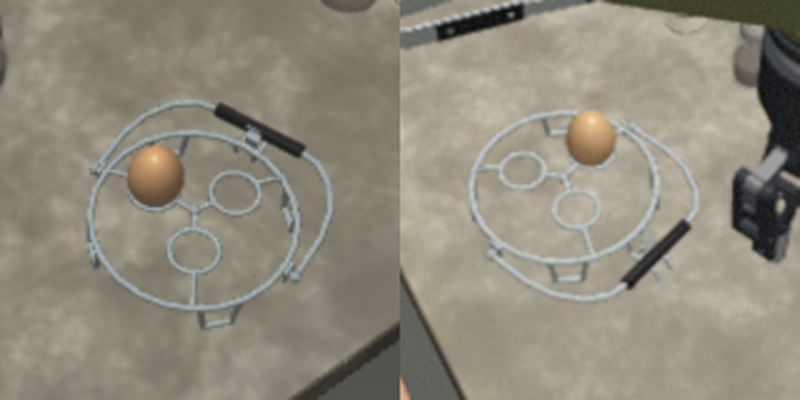

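The handle is home under the clip; in the left view the clip nose shows over the grip at (253,137). On to the tongs.

To row units: 477 mm is 0.5963, 132 mm is 0.165, -1.107 rad is -0.7047.

Call:
arm_command(plan=[[[0, 0.5963, 0.165, 0, -0.7047], [0, 0.5963, 0.165, 0, -0.7047], [0, 0.5963, 0.165, 0, -0.7047], [0, 0.5963, 0.165, 0, -0.7047], [0, 0.5963, 0.165, 0, -0.7047], [0, 0.5963, 0.165, 0, -0.7047], [0, 0.5963, 0.165, 0, -0.7047], [0, 0.5963, 0.165, 0, -0.7047], [0, 0.5963, 0.165, 0, -0.7047], [0, 0.5963, 0.165, 0, -0.7047], [0, 0.5963, 0.165, 0, -0.7047], [0, 0.5963, 0.165, 0, -0.7047]]])

```text
clock: 12.8
eef_pos: [0.578, 0.2415, 0.2288]
tcp_rot: [-179.9, -0.1, 175.4]
contact_force: [0.9, -0.2, -0.3]
finger_gap: 0.0855
finger_force: 0.0
```

Run:
```python
from fit import *
o=bot.observe();print(o['clock'],o['eef_pos'],o['tcp_rot'],o['q'],o['finger_gap'])
p=cams.read_camera('wrist');save(p,'w1');W=cloud(p)
print(p['eye'],p['orientation'])
P,C=tongs([p]);dark=C.max(1)<60
t=np.radians(-5.06);c,s=np.cos(t),np.sin(t)
d=P[:,:2]-[.583,.2352];X=d@[c,s];Y=d@[-s,c]
print('n',len(P),np.percentile(X,[0,1,99,100]),np.percentile(P[:,2],[5,50,95]))
for lo in np.arange(-.14,.2,.01):
    b=(X>lo)&(X<lo+.01);r=[]
    for q in(Y>0,Y<0):
        k=b&q
        r+= [k.sum(),np.round(np.percentile(Y[k],[5,50,95])*1e3,1) if k.any() else None,dark[k].mean().round(2) if k.any() else None]
    print(round(lo,2),*r)
```

```text
12.8 [0.57795071 0.24152957 0.22880467] [-1.79932994e+02 -1.40382380e-01  1.75400750e+02] [ 1.77751660e+01  4.85994224e+00  9.85732195e+01 -8.75783555e-03
  7.67221585e+01 -6.76236427e+01] 0.08545555947579073
[0.50409533 0.24825355 0.35788173] [-1.68298057e+01  8.24250279e-03  8.54100137e+01]
n 3426 [-0.12281884 -0.12039532  0.16396914  0.16734816] [0.01094148 0.02468559 0.02716159]
-0.14 0 None None 0 None None
-0.13 29 [0.7 3.3 7.6] 0.0 19 [-4.6 -1.9 -0.1] 0.0
-0.12 64 [ 4.3 10.3 13. ] 0.0 62 [-9.8 -7.1 -1.9] 0.0
-0.11 68 [ 2.9  9.6 13. ] 0.0 64 [-9.8 -7.1 -1.1] 0.0
-0.1 102 [0.2 3.6 7.9] 0.0 56 [-5.  -2.4 -0.5] 0.0
-0.09 129 [ 0.2  5.3 12.3] 0.0 91 [-9.4 -5.  -0.7] 0.0
-0.08 48 [12.3 15.4 18.5] 0.0 59 [-15.6 -12.   -9.1] 0.0
-0.07 47 [17.8 20.6 23.8] 0.0 55 [-20.4 -17.4 -14.6] 0.0
-0.06 52 [22.1 23.3 25.2] 0.0 53 [-21.5 -19.4 -18.7] 0.0
-0.05 47 [22.6 23.7 25.4] 0.0 54 [-22.2 -20.3 -19.3] 0.0
-0.04 53 [23.3 24.7 28.3] 0.06 57 [-24.4 -21.3 -19.9] 0.02
-0.03 72 [24.  25.9 28.7] 0.17 76 [-25.4 -22.5 -20.6] 0.18
-0.02 69 [24.5 27.  29.9] 0.13 82 [-26.4 -23.5 -21.1] 0.13
-0.01 74 [25.1
[... 404 characters left out ...]
2 31.3 32.4] 0.0 30 [-29.2 -27.7 -26.1] 0.0
0.07 28 [31.4 32.6 34.3] 0.0 32 [-30.4 -29.3 -27.4] 0.0
0.08 29 [32.7 33.9 36. ] 0.0 34 [-32.7 -30.6 -29.2] 0.0
0.09 25 [34.  35.3 37.2] 0.0 32 [-34.  -31.9 -30.5] 0.0
0.1 27 [35.3 36.6 38.6] 0.0 31 [-35.3 -33.3 -32. ] 0.0
0.11 27 [36.7 38.6 40. ] 0.0 26 [-36.5 -34.9 -33.3] 0.0
0.12 39 [31.7 39.3 41.4] 0.15 38 [-38.  -35.8 -27.7] 0.13
0.13 115 [30.6 35.2 41. ] 0.74 114 [-38.  -32.  -27.3] 0.82
0.14 39 [38.3 39.6 41.1] 0.9 40 [-38.2 -36.4 -34.6] 0.75
0.15 69 [35.2 37.5 40.5] 0.96 74 [-37.2 -34.3 -32.2] 0.92
0.16 51 [32.2 33.9 36. ] 0.73 56 [-32.5 -30.5 -29.1] 0.89
0.17 0 None None 0 None None
0.18 0 None None 0 None None
0.19 0 None None 0 None None
```

View pics/w1.png

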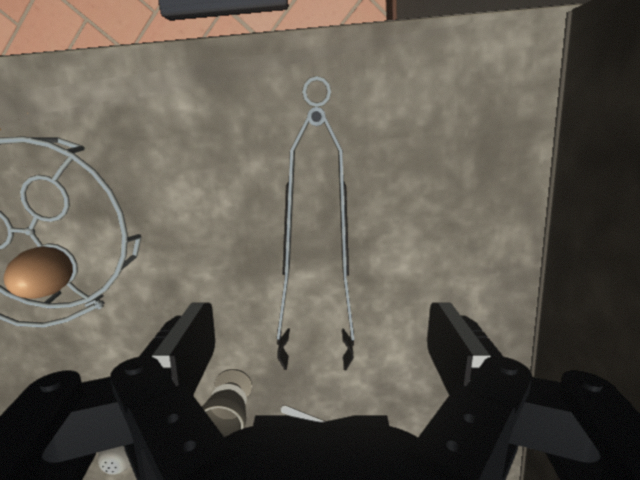

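To row units: 195 mm is 0.2438, 190 mm is 0.2375, 0.008 rad is 0.0051.

Call:
arm_command(plan=[[[0, -0.0188, -0.005, 0.05, 0.0051], [0, -0.0188, -0.005, 0.1125, 0.0051], [0, -0.0188, -0.005, 0.1625, 0.0051], [0, -0.0188, -0.005, 0.2063, 0.0051], [0, -0.0188, -0.005, 0.2375, 0.0051], [0.15, -0.0188, -0.005, 0.2438, 0.0051], [0.15, -0.0188, -0.005, 0.2438, 0.0051], [0.15, -0.0188, -0.005, 0.2438, 0.0051]]])

```text
clock: 13.65
eef_pos: [0.5958, 0.2345, 0.0372]
tcp_rot: [179.9, 0.1, 174.7]
contact_force: [-0.2, 0.2, 0.6]
finger_gap: 0.0724
finger_force: 0.0
```

Run:
```python
from fit import *
o=bot.observe();print(o['clock'],o['eef_pos'],o['tcp_rot'],o['contact_force'],o['finger_gap'])
t=np.radians(-5.06);a=np.radians(o['tcp_rot'][2])
d=np.array([.5931,.2359])-o['eef_pos'][:2]
print('dx,dy',d@[np.cos(a),np.sin(a)],d@[np.sin(a),-np.cos(a)])
```

```text
13.65 [0.59583537 0.23454047 0.0371959 ] [1.79939711e+02 1.47902670e-01 1.74688326e+02] [-0.15980244  0.15638988  0.59130007] 0.07237777094053477
dx,dy 0.0028494808731386666 0.0011004719126484076
```

To row units: 24 mm is 0.03, 22 mm is 0.0275.

Call:
arm_command(plan=[[[0.2, 0.0038, 0.0013, 0.01, 0], [0.2, 0.0038, 0.0013, 0.0188, 0], [0.2, 0.0038, 0.0013, 0.025, 0], [0.2, 0.0038, 0.0013, 0.0275, 0], [0.2, 0.0038, 0.0013, 0.03, 0], [0.2, 0.0038, 0.0013, 0.03, 0]]])

```text
clock: 14.25
eef_pos: [0.5915, 0.2361, 0.011]
tcp_rot: [-180.0, -0.0, 174.7]
contact_force: [-0.2, 0.3, -0.1]
finger_gap: 0.0681
finger_force: 0.0
```

To row units: -1 mm is -0.0013.

Call:
arm_command(plan=[[[0.26, 0, 0, 0, 0], [0.32, 0, 0, 0, 0], [0.36, 0, 0, -0.0013, 0], [0.38, 0, 0, -0.0013, 0], [0.38, 0, 0, -0.0013, 0], [0.38, 0, 0, -0.0013, 0]]])

```text
clock: 14.85
eef_pos: [0.5921, 0.2362, 0.0129]
tcp_rot: [180.0, 0.1, 174.7]
contact_force: [-0.6, 1.2, 4.7]
finger_gap: 0.0526
finger_force: 7.3
```

To row units: -120 mm is -0.15, -115 mm is -0.1438.

Call:
arm_command(plan=[[[0.37, 0, 0, -0.005, 0], [0.37, 0, 0, -0.0125, 0], [0.37, 0, 0, -0.0225, 0], [0.37, 0, 0, -0.035, 0], [0.37, 0, 0, -0.05, 0], [0.37, 0, 0, -0.0688, 0], [0.37, 0, 0, -0.09, 0], [0.37, 0, 0, -0.1125, 0], [0.37, 0, 0, -0.1313, 0], [0.37, 0, 0, -0.1438, 0], [0.37, 0, 0, -0.15, 0], [0.37, 0, 0, -0.15, 0]]])

```text
clock: 16.05
eef_pos: [0.592, 0.2362, 0.1332]
tcp_rot: [180.0, 0.1, 174.7]
contact_force: [0.1, 0.0, -1.1]
finger_gap: 0.0536
finger_force: 5.9
```

```bash
cat > held.py <<'E'
from fit import *
def held(show=None):
    o=bot.observe();print(o['clock'].__round__(2),o['eef_pos'].round(4),o['tcp_rot'].round(2),o['contact_force'].round(2),o['finger_gap'].round(4),o['finger_force'])
    a=np.radians(o['tcp_rot'][2]+180);c,s=np.cos(a),np.sin(a);T=o['eef_pos']
    for n in ['wrist','scene','side']:
        p=cams.read_camera(n);W=cloud(p)
        if show==n: save(p,'h%.0f'%(o['clock']*100))
        d=W-T;X=d[...,:2]@[c,s];Y=d[...,:2]@[-s,c];Z=d[...,2]
        m=(p['depth']>0)&(X>.045)&(X<.2)&(abs(Y)<.05)&(Z>-.05)&(Z<.06)&(W[...,2]>.02)
        egg=(p['pixels'][...,0]>p['pixels'][...,2]*1.35+0.)&(p['pixels'][...,0]>70)
        for nm,sg in(('L',1),('R',-1)):
            r=[]
            for lo,hi in((.06,.08),(.08,.10),(.10,.12),(.13,.145),(.145,.165)):
                k=m&~egg&(Y*sg>0.008)&(X>lo)&(X<hi)
                r.append((int(k.sum()),*(np.percentile(Y[k],50)*1e3,np.percentile(Z[k],5)*1e3,np.percentile(Z[k],95)*1e3)) if k.sum()>5 else None)
            print(n,nm,[tuple(np.round(q,1)) if q else None for q in r],'tip',np.percentile(X[m&(Y*sg>.008)],99).round(3) if m.any() else None)
        k=egg&(np.hypot(W[...,0]-.6066,W[...,1]+.0094)<.08)&(W[...,2]>.035)&(p['depth']>0)
        if k.sum()>30:
            E=W[k];e=least_squares(lambda e:np.sqrt((E[:,0]-e[0])**2+(E[:,1]-e[1])**2+((E[:,2]-e[2])*22/29)**2)-.022,[*E[:,:2].mean(0),.058],loss='soft_l1',f_scale=.002).x
            print(n,'egg',e.round(4),len(E),'rel X,Y',((e-T)[:2]@[c,s]).round(4),((e-T)[:2]@[-s,c]).round(4),'Z',(e-T)[2].round(4))
E
python3 -c "
from held import *
held()"
```

```text
Traceback (most recent call last):
  File "held.py", line 3, in held
    o=bot.observe();print(o['clock'].__round__(2),o['eef_pos'].round(4),o['tcp_rot'].round(2),o['contact_force'].round(2),o['finger_gap'].round(4),o['finger_force'])
                                                                                                                          ^^^^^^^^^^^^^^^^^^^^^
AttributeError: 'float' object has no attribute 'round'
```

```bash
sed -i "s/o\['finger_gap'\].round(4)/o['finger_gap']/" held.py; python3 -c "
from held import *
held('wrist')"; ls pics
```

```text
16.05 [0.592  0.2362 0.1332] [1.7997e+02 7.0000e-02 1.7474e+02] [ 0.09  0.04 -1.14] 0.053580087316483574 5.937455669045448
wrist L [None, None, None, None, None] tip 0.05
wrist R [None, None, None, None, None] tip 0.05
scene L [(np.float64(24.0), np.float64(29.2), np.float64(-9.3), np.float64(9.4)), (np.float64(36.0), np.float64(30.8), np.float64(-6.2), np.float64(9.5)), (np.float64(38.0), np.float64(33.2), np.float64(-7.0), np.float64(10.0)), (np.float64(32.0), np.float64(32.7), np.float64(-8.0), np.float64(11.4)), None] tip 0.143
a2.png
a3.png
a4.png
a5.png
d1.png
h1605.png
s1.png
scene0.png
side0.png
w1.pngTraceback (most recent call last):
  File "<string>", line 3, in <module>
    held('wrist')
    ~~~~^^^^^^^^^
  File "held.py", line 16, in held
    print(n,nm,[tuple(np.round(q,1)) if q else None for q in r],'tip',np.percentile(X[m&(Y*sg>.008)],99).round(3) if m.any() else None)
                                                                      ~~~~~~~~~~~~~^^^^^^^^^^^^^^^^^^^^^
    return _quantile_unchecked(
        a, q, axis, out, overwrite_input, method, keepdims, weights)
    return _ureduce(a,
                    func=_quantile_ureduce_func,
    ...<5 lines>...
                    overwrite_input=overwrite_input,
                    method=method)
    r = func(a, **kwargs)
    result = _quantile(arr,
                       quantiles=q,
    ...<2 lines>...
                       out=out,
                       weights=wgt)
    slices_having_nans = np.isnan(arr[-1, ...])
                                  ~~~^^^^^^^^^
IndexError: index -1 is out of bounds for axis 0 with size 0
```

```bash
sed -i "s/,'tip',np.percent.*$/)/; s/\['wrist','scene','side'\]/['scene','side']/" held.py; python3 -c "
from held import *
held('side')"
```

```text
16.15 [0.5912 0.2359 0.1316] [-1.7997e+02 -7.0000e-02  1.7474e+02] [-1.11  1.03 -0.47] 0.05377912986362391 5.935928598046303
scene L [(np.float64(23.0), np.float64(29.2), np.float64(-4.9), np.float64(12.0)), (np.float64(35.0), np.float64(30.9), np.float64(-6.7), np.float64(10.7)), (np.float64(39.0), np.float64(33.3), np.float64(-5.5), np.float64(10.5)), (np.float64(30.0), np.float64(33.4), np.float64(-7.7), np.float64(12.6)), None]
scene R [None, None, None, None, None]
side L [(np.float64(55.0), np.float64(24.6), np.float64(-8.9), np.float64(10.0)), (np.float64(54.0), np.float64(27.0), np.float64(-9.3), np.float64(9.3)), (np.float64(54.0), np.float64(29.4), np.float64(-10.9), np.float64(9.7)), (np.float64(48.0), np.float64(28.6), np.float64(-10.2), np.float64(11.5)), (np.float64(54.0), np.float64(25.9), np.float64(-11.5), np.float64(11.2))]
side R [(np.float64(58.0), np.float64(-28.0), np.float64(-8.8), np.float64(9.5)), (np.float64(61.0), np.float64(-30.0), np.float64(-9.5), np.float64(10.1)), (np.float64(59.0), np.float64(-32.3), np.float64(-9.6), np.float64(9.7)), (np.float64(50.0), np.float64(-32.1), np.float64(-10.4), np.float64(11.3)), (np.float64(42.0), np.float64(-28.4), np.float64(-10.6), np.float64(11.2))]
side egg [ 0.6058 -0.0099  0.0568] 337 rel X,Y 0.0371 -0.2435 Z -0.0748
```

To row units: -243 mm is -0.3038, -237 mm is -0.2963.

Call:
arm_command(plan=[[[0.37, 0.0038, -0.01, -0.01, 0], [0.37, 0.0125, -0.03, -0.0188, 0], [0.37, 0.0263, -0.0625, -0.025, 0], [0.37, 0.0413, -0.1, -0.025, 0], [0.37, 0.0575, -0.1375, -0.025, 0], [0.37, 0.0738, -0.175, -0.025, 0], [0.37, 0.09, -0.2125, -0.025, 0], [0.37, 0.105, -0.25, -0.025, 0], [0.37, 0.1163, -0.2788, -0.025, 0], [0.37, 0.1238, -0.2963, -0.025, 0], [0.37, 0.1275, -0.3038, -0.025, 0], [0.37, 0.1275, -0.3038, -0.025, 0]]])

```text
clock: 17.45
eef_pos: [0.4677, 0.0031, 0.1525]
tcp_rot: [180.0, 0.0, 174.7]
contact_force: [-0.1, -0.1, -2.1]
finger_gap: 0.0535
finger_force: 5.9
```

```bash
python3 -c "
from held import *
held('side')
import cv2,glob
f=sorted(glob.glob('pics/h*'))[-1];a=cv2.imread(f)[160:360,200:440];cv2.imwrite('pics/v1.png',cv2.resize(a,None,fx=3,fy=3,interpolation=2))"
```

```text
17.45 [0.4677 0.0031 0.1525] [1.7999e+02 2.0000e-02 1.7468e+02] [-0.12 -0.07 -2.13] 0.053497195983445274 5.938359126448631
scene L [(np.float64(66.0), np.float64(28.9), np.float64(-9.1), np.float64(11.3)), (np.float64(61.0), np.float64(31.2), np.float64(-7.1), np.float64(10.4)), (np.float64(56.0), np.float64(33.5), np.float64(-8.4), np.float64(10.7)), (np.float64(52.0), np.float64(33.8), np.float64(-8.8), np.float64(12.8)), (np.float64(22.0), np.float64(30.7), np.float64(-7.0), np.float64(12.5))]
scene R [None, (np.float64(25.0), np.float64(-26.1), np.float64(-7.2), np.float64(10.1)), (np.float64(54.0), np.float64(-27.8), np.float64(-7.9), np.float64(10.1)), (np.float64(42.0), np.float64(-27.6), np.float64(-8.3), np.float64(12.3)), (np.float64(72.0), np.float64(-24.5), np.float64(-10.2), np.float64(11.5))]
scene egg [ 0.6065 -0.0087  0.0562] 297 rel X,Y 0.1393 0.0011 Z -0.0963
side L [(np.float64(72.0), np.float64(24.8), np.float64(-7.9), np.float64(10.8)), (np.float64(69.0), np.float64(27.1), np.float64(-8.1), np.float64(10.9)), (np.float64(68.0), np.float64(29.7), np.float64(-7.6), np.float64(10.6)), (np.float64(58.0), np.float64(29.8), np.float64(-9.5), np.float64(12.2)), (np.float64(68.0), np.float64(26.2), np.float64(-8.5), np.float64(13.1))]
side R [(np.float64(74.0), np.float64(-27.3), np.float64(-8.2), np.float64(10.2)), (np.float64(76.0), np.float64(-29.9), np.float64(-7.0), np.float64(10.5)), (np.float64(75.0), np.float64(-31.6), np.float64(-7.8), np.float64(10.1)), (np.float64(67.0), np.float64(-31.7), np.float64(-8.7), np.float64(12.2)), (np.float64(46.0), np.float64(-27.8), np.float64(-8.8), np.float64(12.6))]
side egg [ 0.6059 -0.0099  0.0569] 336 rel X,Y 0.1388 -0.0001 Z -0.0956
```

View pics/v1.png

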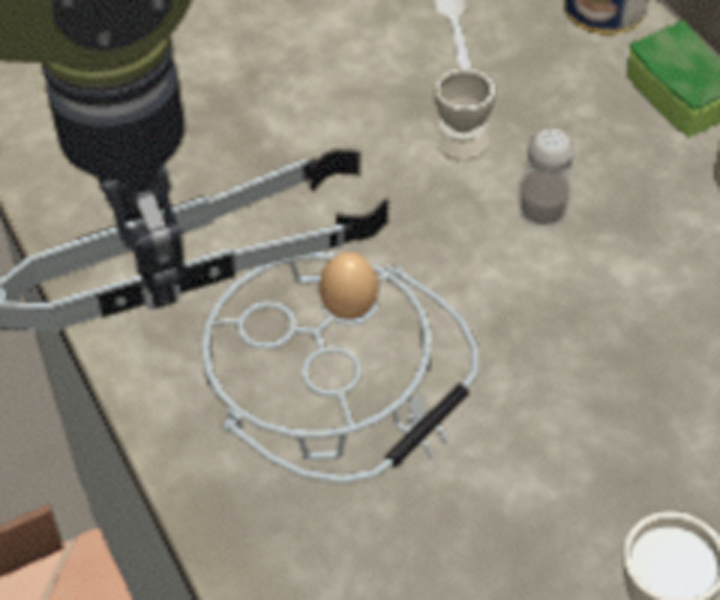

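To row units: 68 mm is 0.085, 62 mm is 0.0775.

Call:
arm_command(plan=[[[0.37, 0, 0, 0.01, 0], [0.37, 0, 0, 0.0275, 0], [0.37, 0, 0, 0.045, 0], [0.37, 0, 0, 0.0575, 0], [0.37, 0, 0, 0.0675, 0], [0.37, 0, 0, 0.0775, 0], [0.37, 0, 0, 0.085, 0], [0.37, 0, 0, 0.085, 0]]])

```text
clock: 18.35
eef_pos: [0.4673, 0.0035, 0.0834]
tcp_rot: [-180.0, -0.1, 174.7]
contact_force: [-0.8, 0.6, -1.3]
finger_gap: 0.0537
finger_force: 5.9
```

To row units: 25 mm is 0.0313, 24 mm is 0.03.

Call:
arm_command(plan=[[[0.37, 0, 0, 0.0063, 0], [0.37, 0, 0, 0.0125, 0], [0.37, 0, 0, 0.0188, 0], [0.37, 0, 0, 0.025, 0], [0.37, 0, 0, 0.03, 0], [0.37, 0, 0, 0.0313, 0], [0.37, 0, 0, 0.0313, 0]]])

```text
clock: 19.05
eef_pos: [0.4677, 0.0035, 0.0591]
tcp_rot: [180.0, -0.0, 174.7]
contact_force: [-0.3, 0.9, -2.0]
finger_gap: 0.0535
finger_force: 5.9
```

```bash
python3 -c "
from held import *
held('side')"
```

```text
19.05 [0.4677 0.0035 0.0591] [ 1.8000e+02 -3.0000e-02  1.7474e+02] [-0.26  0.91 -1.99] 0.05351720260450979 5.938301011919975
scene L [(np.float64(60.0), np.float64(28.8), np.float64(-22.8), np.float64(10.8)), (np.float64(65.0), np.float64(31.2), np.float64(-19.9), np.float64(9.7)), (np.float64(49.0), np.float64(33.7), np.float64(-9.4), np.float64(10.9)), (np.float64(46.0), np.float64(33.8), np.float64(-10.1), np.float64(12.6)), (np.float64(42.0), np.float64(33.8), np.float64(-30.8), np.float64(13.1))]
scene R [(np.float64(12.0), np.float64(-11.7), np.float64(-22.5), np.float64(-16.3)), (np.float64(41.0), np.float64(-25.1), np.float64(-20.5), np.float64(9.9)), (np.float64(82.0), np.float64(-27.0), np.float64(-21.4), np.float64(9.4)), (np.float64(32.0), np.float64(-27.9), np.float64(-9.2), np.float64(12.7)), (np.float64(48.0), np.float64(-25.1), np.float64(-6.0), np.float64(12.5))]
scene egg [ 0.6069 -0.0086  0.0564] 414 rel X,Y 0.1398 0.0008 Z -0.0026
side L [(np.float64(79.0), np.float64(24.0), np.float64(-20.5), np.float64(10.5)), (np.float64(73.0), np.float64(26.8), np.float64(-18.6), np.float64(11.1)), (np.float64(54.0), np.float64(29.0), np.float64(-8.0), np.float64(10.6)), (np.float64(30.0), np.float64(29.5), np.float64(1.6), np.float64(13.4)), (np.float64(25.0), np.float64(25.9), np.float64(1.5), np.float64(14.3))]
side R [(np.float64(64.0), np.float64(-28.0), np.float64(-7.7), np.float64(11.4)), (np.float64(84.0), np.float64(-30.9), np.float64(-19.5), np.float64(9.7)), (np.float64(87.0), np.float64(-32.7), np.float64(-20.0), np.float64(10.5)), (np.float64(45.0), np.float64(-32.5), np.float64(-9.1), np.float64(11.3)), (np.float64(46.0), np.float64(-28.5), np.float64(-11.2), np.float64(13.0))]
side egg [ 0.6057 -0.0095  0.0573] 317 rel X,Y 0.1387 -0.0003 Z -0.0018
```

Call:
arm_command(plan=[[[0.39, 0, 0, 0, 0], [0.4, 0, 0, 0, 0], [0.41, 0, 0, 0, 0], [0.42, 0, 0, 0, 0], [0.43, 0, 0, 0, 0], [0.44, 0, 0, 0, 0], [0.44, 0, 0, 0, 0], [0.44, 0, 0, 0, 0]]])

```text
clock: 19.95
eef_pos: [0.4679, 0.0032, 0.0595]
tcp_rot: [-180.0, 0.0, 174.7]
contact_force: [-1.2, -3.1, 0.4]
finger_gap: 0.0481
finger_force: 32.2
```

To row units: -40 mm is -0.05, -36 mm is -0.045.

Call:
arm_command(plan=[[[0.45, 0, 0, 0, 0], [0.45, 0, 0, 0, 0], [0.45, 0, 0, -0.0025, 0], [0.45, 0, 0, -0.0075, 0], [0.45, 0, 0, -0.0138, 0], [0.45, 0, 0, -0.0213, 0], [0.45, 0, 0, -0.03, 0], [0.45, 0, 0, -0.0388, 0], [0.45, 0, 0, -0.045, 0], [0.45, 0, 0, -0.05, 0], [0.45, 0, 0, -0.05, 0]]])

```text
clock: 21.05
eef_pos: [0.4683, 0.0034, 0.1002]
tcp_rot: [180.0, 0.1, 174.7]
contact_force: [-0.2, 0.9, -2.4]
finger_gap: 0.0472
finger_force: 24.5
```

```bash
python3 -c "
from held import *
held('side')
from fit2 import rack2
import glob
f=sorted(glob.glob('pics/h*'))[-1];a=cv2.imread(f)[160:360,200:440];cv2.imwrite('pics/v2.png',cv2.resize(a,None,fx=3,fy=3,interpolation=2))"
```

```text
21.05 [0.4683 0.0034 0.1002] [1.8000e+02 9.0000e-02 1.7474e+02] [-0.19  0.93 -2.37] 0.047213301547214516 24.470036029815674
scene L [(np.float64(55.0), np.float64(24.2), np.float64(-9.0), np.float64(8.5)), (np.float64(56.0), np.float64(25.6), np.float64(-10.9), np.float64(9.4)), (np.float64(54.0), np.float64(27.7), np.float64(-9.8), np.float64(9.4)), (np.float64(42.0), np.float64(27.2), np.float64(-8.7), np.float64(13.6)), (np.float64(18.0), np.float64(20.0), np.float64(-8.1), np.float64(11.4))]
scene R [None, (np.float64(42.0), np.float64(-20.7), np.float64(-9.5), np.float64(9.3)), (np.float64(50.0), np.float64(-22.2), np.float64(-10.5), np.float64(9.3)), (np.float64(31.0), np.float64(-21.2), np.float64(-4.4), np.float64(13.2)), (np.float64(23.0), np.float64(-18.2), np.float64(2.5), np.float64(11.6))]
scene egg [ 0.6105 -0.0074  0.0944] 417 rel X,Y 0.1425 0.0022 Z -0.0057
side L [(np.float64(62.0), np.float64(20.0), np.float64(-11.3), np.float64(10.0)), (np.float64(63.0), np.float64(21.2), np.float64(-9.4), np.float64(8.9)), (np.float64(63.0), np.float64(23.1), np.float64(-10.6), np.float64(9.1)), (np.float64(11.0), np.float64(22.0), np.float64(4.9), np.float64(11.4)), (np.float64(9.0), np.float64(20.9), np.float64(6.5), np.float64(10.7))]
side R [(np.float64(66.0), np.float64(-23.7), np.float64(-10.5), np.float64(8.8)), (np.float64(66.0), np.float64(-24.8), np.float64(-10.0), np.float64(8.6)), (np.float64(67.0), np.float64(-26.3), np.float64(-10.0), np.float64(8.6)), (np.float64(48.0), np.float64(-25.8), np.float64(-12.1), np.float64(9.5)), (np.float64(38.0), np.float64(-21.2), np.float64(-10.5), np.float64(10.7))]
side egg [ 0.6089 -0.0095  0.0951] 290 rel X,Y 0.1412 0.0001 Z -0.0051
```

View pics/v2.png

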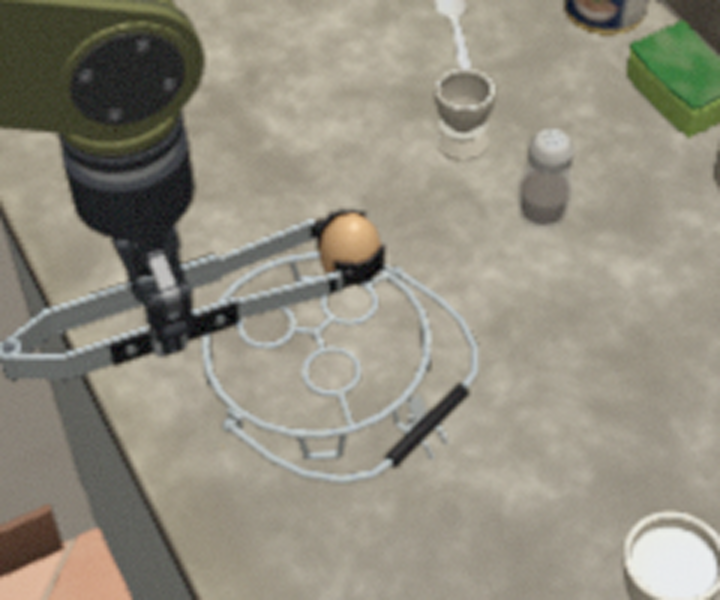

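To row units: -117 mm is -0.1463, -115 mm is -0.1438.

Call:
arm_command(plan=[[[0.455, 0, 0, -0.005, 0], [0.455, 0, 0, -0.0138, 0], [0.455, 0, 0, -0.0263, 0], [0.455, 0, 0, -0.0413, 0], [0.455, 0, 0, -0.0575, 0], [0.455, 0, 0, -0.075, 0], [0.455, 0, 0, -0.0925, 0], [0.455, 0, 0, -0.11, 0], [0.455, 0, 0, -0.125, 0], [0.455, 0, 0, -0.1363, 0], [0.455, 0, 0, -0.1438, 0], [0.455, 0, 0, -0.1463, 0]]])

```text
clock: 22.35
eef_pos: [0.468, 0.0034, 0.217]
tcp_rot: [-180.0, 0.0, 174.7]
contact_force: [0.6, 0.5, -2.3]
finger_gap: 0.0476
finger_force: 34.2
```

Call:
arm_command(plan=[[[0.455, 0, 0, 0, 0], [0.455, 0, 0, 0, 0], [0.455, 0, 0, 0, 0], [0.455, 0, 0, 0, 0], [0.455, 0, 0, 0, 0], [0.455, 0, 0, 0, 0], [0.455, 0, 0, 0, 0], [0.455, 0, 0, 0, 0], [0.455, 0, 0, 0, 0], [0.455, 0, 0, 0, 0]]])

```text
clock: 23.35
eef_pos: [0.4678, 0.0034, 0.2163]
tcp_rot: [-180.0, 0.0, 174.7]
contact_force: [0.3, -0.2, -1.7]
finger_gap: 0.0468
finger_force: 34.2
```

```bash
python3 -c "
from held import *
held('side')
from fit2 import rack2
rack2([cams.read_camera('scene'),cams.read_camera('side')])" | grep -v ' [LR] '
```

```text
23.35 [0.4678 0.0034 0.2163] [-180.      0.    174.74] [ 0.27 -0.23 -1.71] 0.04681923946519023 34.1904491186142
scene egg [ 0.6096 -0.0076  0.2107] 495 rel X,Y 0.1422 0.002 Z -0.0057
side egg [ 0.6086 -0.0096  0.2111] 333 rel X,Y 0.1414 -0.0001 Z -0.0052
scene no egg
side no egg
both no egg
```

```bash
python3 -c "
from station import bot
print(bot.close_job())"
```

```text
the job is handed in; nothing more can be done
None
```

The handle is snapped down under its clip, and the egg is held still in the tongs with its lower end about 14 cm above the rack. The job was handed in at about 23.5 s; on the first try at folding the handle, the finger slipped off the grip and slid the rack about 12 mm.

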